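# Turn the handwheel home onto its shaft key

### The arm

A 7-joint arm with a two-finger parallel gripper is mounted at the origin on the work surface. World frame = base frame: x ahead of the robot, y to its left, z up, the work surface at z = 0. Lengths are in mm, angles in rad, forces in N, time in s.
With the tool pointing down it reaches from about 350 to 900 mm from the base axis. Payload 7.2 kg.
Tool frame: the origin (TCP) lies at the very end of the fingers, on their centre line; the grasp point (between the pads) lies 19 mm behind it (arm.pinch_z is the distance from the TCP to the grasp point, in mm); z points along the fingers, y is the line along which they close (so a half turn about z gives the same grasp; the last joint's range is limited). The gripper opens to 85 mm and grips with 20 to 120 N. Pads are 22 mm wide; open, the fingers measure 114 mm over their backs; the gripper's body (76 mm by 85 mm) begins 54 mm behind the grasp point. The pads swing forward as they close: fully open they stand 13 mm farther back than shut.
Start: joints at [1.241, 0.411, -0.013, 1.596, 0.006, 1.134, -0.082], TCP at [161.75, -603.711, 199.997] pointing down, gripper open.
Joint ranges: [-2.95, 2.95], [-0.29, 1.99], [-1.47, 1.44], [0.14, 2.54], [-1.03, 4.17], [0.13, 1.85], [-2.86, 2.86]. Speed limits (rad/s): [2.39, 2.39, 3.01, 3.01, 3.14, 3.14, 3.14].

### API

Orientations are given as a unit quaternion [w, x, y, z].
In Python, from cell import arm, imaging gives the robot as it stands.
- The arm moves only by the shell command python3 -m inch 'ROWS' [FORCE]. ROWS is JSON, a list that holds one entry, the list of rows, each a list of 7 numbers: the shift along the tool's x, y, z normalised to -1 to 1, where 1 is 0.4 m, then the turn, a rotation vector about the tool's x, y, z normalised to -1 to 1, where 1 is pi/2 rad, then the opening, from 0 (shut) to 1 (fully open). In form: [[[tx, ty, tz, ax, ay, az, claw], ...]]. A call has 1 to 8 rows; each row is the pose to reach, as a shift and turn from the pose commanded when the call began, along the tool's axes at that moment; what a row does not reach only later rows make up. A row lasts 1/8 s, in which the tool goes at most 62.5 mm and 10.7 degrees, less where a joint would pass 70% of its speed; a pose out of reach is approached as far as the arm can. A call with a number of a shift or a turn outside -1 to 1 is refused whole. A call with a gripper value outside its range is refused whole. The fingers move at their own pace and stop on an object; FORCE is the grip in N (left out, the last holds). Time passes only in rows, so rows that repeat a pose let the fingers close. It gives the time, the measured TCP pose, the force, the opening and the grip force at its end, in the units of the state.
- arm.read_state(): the state, without advancing time (a new reading comes with each control period).
- imaging.capture(name): name is "side" or "top" or "wrist"; returns a dict with "img" (384x512x3 uint8, blue, green, red), "fx", "fy", "cx", "cy" (pixels), "world_to_cam" (4x4, takes a point from world to camera coordinates). Camera axes: x right, y down, z forward; pixel columns grow to the right and rows downward; lengths in mm; the calibration is good to about 2 mm. A picture is of the moment at which its call begins. There is no depth.
- arm.job_done(): hands the job in; it is judged then, once.
The state is a dict: "time_s": time; "q": joint angles; "qvel": joint speeds; "tau": joint torques, N m; "tcp_pos": TCP position; "tool_rot": TCP orientation; "contact_force": force on the tool from outside, world axes, zero at the start; "torque": the same for the moment, N m; "finger_gap": opening from 0.0 (shut) to 1.0 (fully open); "grip_force": force on a finger pad.
Only numpy, scipy, OpenCV 4.12 (cv2) and the standard library are available. Lean on these libraries where they do the work, as an engineer would, in place of code of your own. Each camera call takes 0.05 s, during which the arm holds its last target. There are 200 camera calls.

### The job

The handwheel has been slipped over the gearbox's upright shaft, but it is hung up on top of the shaft's key. Push its crank handle round until the keyway in the hub comes over the key and the wheel drops fully home on the collar, then let go. Do not lift the wheel back up off the shaft, and leave the other things on the bench where they are.

Things in the scene. Friction and masses are not known exactly. Their poses are not given: they have to be found in the camera images.
- gearbox: Fixed grey gearbox on the bench, foot 190 x 130 mm, body 140 x 115 mm. Origin on the shaft's axis at bench height, z up, +x along the foot's long side. A 24 mm shaft, which does not turn, stands up to 157 mm above the bench through a 48 mm collar, its flat top 95 mm above the bench. One key on the shaft's +x side: 8 mm wide, sticks out 5 mm, up to 111 mm above the bench.
- seat (a point): Point on the shaft's axis at the collar's top, 95 mm above the bench: the handwheel's origin lies here when it is home. Axes as the gearbox's: the key is on the +x side and stands 16 mm above this point. A dark stripe up the shaft and a dark mark on its end face show the key's side.
- handwheel: Loose aluminium wheel round the shaft, 0.4-0.85 kg, 166 mm over the rim, hub 52 mm across, 34 mm high. Origin on the hub's axis at its underside, z up. Keyway (12 mm wide, 6 mm deep) on its +x side, crank handle on its +y side. Starts 16 mm above the collar, resting on the key, leaning up to 4 degrees. Drops by its own weight when its +x is within some 8 degrees of the key; the key then stops it turning.
- crank (a point): Middle of the crank handle: upright black cylinder, 22 mm across, 48 mm high, fixed on the rim 75 mm from the wheel's axis on the wheel's +y side. This point is 53 mm above the hub's underside; the handle ends 24 mm above and below it, the rim's top is 28 mm below it. Axes as the wheel's. 1 to 2 N here turns the wheel either way.
- tin: Bystander: closed grey tin, 74 mm across, 100 mm high. Origin at its underside's centre.
- bearing: Bystander: steel bearing ring lying flat, 62 mm across, 16 mm high. Origin at its underside's centre.
- wrench: Bystander: wrench lying on the bench along its x. Origin near its middle.
- tray: Bystander: dark steel open tray, 110 x 160 mm, 35 mm high. Origin at its underside's centre.

How it is judged (in metres and radians):
At the end, for the whole second after the job is handed in: The handwheel sits fully home: its hub's underside within 3 mm of the collar's top and centred on the shaft within 4 mm, level within 0.05 rad, its keyway over the key (directions within 0.26 rad), at rest (z of handwheel in the frame of seat between -0.003 and 0.003 m and horizontal distance between handwheel and seat below 0.004 m and angle between handwheel's own z axis and vertical below 0.05 rad and angle between the x axis of handwheel and the x axis of gearbox, either way round below 0.26 rad and linear speed of handwheel below 0.02 m/s and angular speed of handwheel below 0.2 rad/s); the robot touches nothing.
It fails at once if the handwheel is lifted more than 24 mm above where it hung at the start (z of handwheel in the frame of seat above 0.04 m).
It fails at once if a bystander (tin, bearing ring, wrench or tray) is moved more than 30 mm (distance of any of tin, bearing, wrench, tray from where it was at the start of the episode above 0.03 m).
It also fails if it takes over 45 s, if anything falls off the work surface, if the arm or the gripper's body presses on something with over 40 N, if the wrist force passes 120 N, or if a joint passes its speed limit or range.

## Working session

There is one attempt and no reset: what is moved stays moved. The work goes in short steps, Python scripts to look and compute and a shell command to move; the robot and the scene stay as the last step left them, time stands still between calls to the robot, and variables do not carry over. Pictures are saved under pics/ and viewed, at most 10 in all, crops included, and the job is handed in when it is done.

```bash
mkdir -p pics; ls
python3 - <<'E'
from cell import arm, imaging
import cv2
for n in("top","side"):
    c=imaging.capture(n);cv2.imwrite(f"pics/{n}0.png",c["img"]);print(n,c["fx"],c["fy"],c["cx"],c["cy"],c["world_to_cam"])
s=arm.read_state();print(s["tcp_pos"],s["tool_rot"],s["time_s"])
E
```

```text
pics
top 370.2010574666429 370.2010574666429 258.4314447387329 192.34834399696587 [[-1.76950303e-01 -9.84210719e-01 -4.22509924e-03  7.82656310e+01]
 [-9.63608886e-01  1.74117057e-01 -2.02832850e-01  5.38341385e+02]
 [ 2.00365927e-01 -3.18199912e-02 -9.79204260e-01  9.93667508e+02]
 [ 0.00000000e+00  0.00000000e+00  0.00000000e+00  1.00000000e+00]]
side 427.44463447980587 427.44463447980587 258.92327222292215 194.91962941079518 [[-9.98052681e-01 -6.16501572e-02  9.49233670e-03  5.54795274e+02]
 [-5.20655112e-02  7.39561432e-01 -6.71072329e-01  1.05856191e+02]
 [ 3.43515485e-02 -6.70259761e-01 -7.41331116e-01  1.23357175e+03]
 [ 0.00000000e+00  0.00000000e+00  0.00000000e+00  1.00000000e+00]]
[ 161.59834912 -603.23296123  199.22775405] [-7.26278131e-04  9.91445523e-01  1.30519076e-01 -1.36412801e-04] 0.1
```

View pics/top0.png

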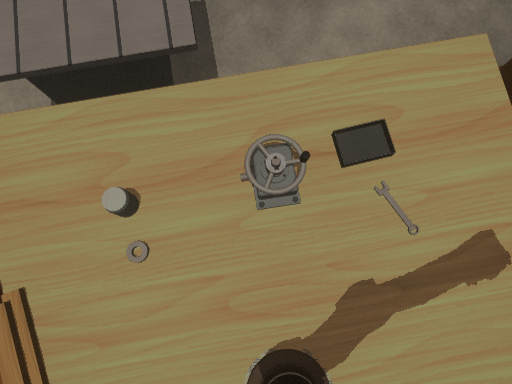

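View pics/side0.png

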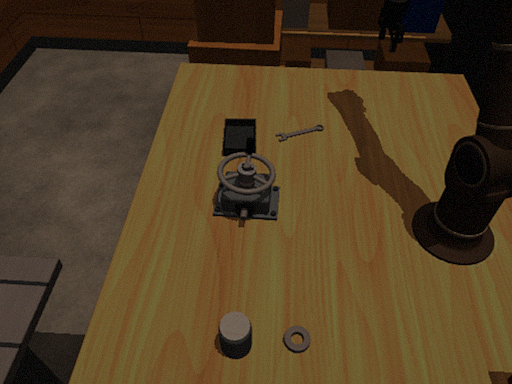

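Top: wheel hub about (276,161), black handle about (305,157), tray at right (363,143), tin and bearing at left, wrench (397,207). I need a closer crop to find the key mark.

```bash
cat > h.py <<'E'
import numpy as np,cv2
from cell import arm,imaging
def ray(c,u,v,z):
    M=np.array(c["world_to_cam"]);R=M[:3,:3];t=M[:3,3]
    o=-R.T@t;d=R.T@np.array([(u-c["cx"])/c["fx"],(v-c["cy"])/c["fy"],1])
    return o+d*(z-o[2])/d[2]
def proj(c,p):
    M=np.array(c["world_to_cam"]);q=M[:3,:3]@p+M[:3,3]
    return c["fx"]*q[0]/q[2]+c["cx"],c["fy"]*q[1]/q[2]+c["cy"]
E
python3 - <<'E'
from h import *
c=imaging.capture("top");im=c["img"]
s=imaging.capture("side")["img"]
a=cv2.resize(im[120:220,230:330],(400,400),interpolation=cv2.INTER_CUBIC)
b=cv2.resize(s[140:240,195:295],(400,400),interpolation=cv2.INTER_CUBIC)
cv2.imwrite("pics/crop0.png",np.clip(np.hstack([a,b]).astype(float)*1.5,0,255).astype(np.uint8))
print(ray(c,275,158,157),ray(c,305,157,172))
E
```

```text
[605.07206169 -73.75254978 157.        ] [ 589.6004201  -148.39841472  172.        ]
```

View pics/crop0.png

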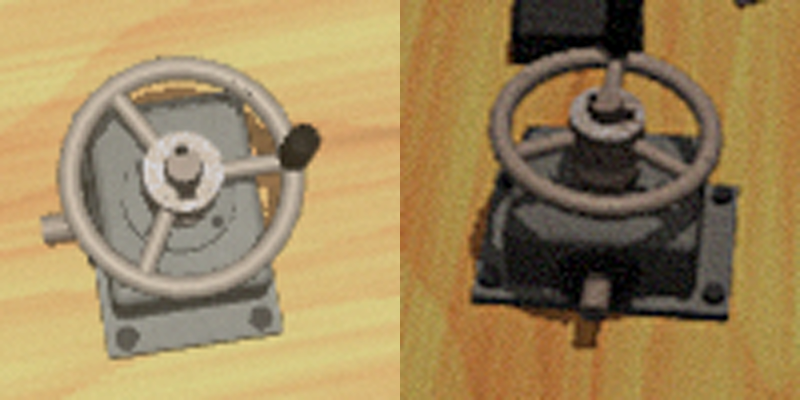

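```bash
python3 -m inch '[[[0.1,-0.05,-0.2,0,0,0,0],[0.63,-0.42,-0.5,0,0,0,0],[0.63,-0.42,-0.5,0,0,0,0],[0.63,-0.42,-0.5,0,0,0,0],[0.63,-0.42,-0.5,0,0,0,0],[0.63,-0.42,-0.5,0,0,0,0],[0.63,-0.42,-0.5,0,0,0,0],[0.63,-0.42,-0.5,0,0,0,0]]]' 40
python3 -m inch '[[[0.6,-0.4,0,0,0,0,0],[0.6,-0.4,0,0,0,0,0],[0.6,-0.4,0,0,0,0,0],[0.6,-0.4,0,0,0,0,0],[0.6,-0.4,0,0,0,0,0],[0.6,-0.4,0,0,0,0,0],[0.6,-0.4,0,0,0,0,0]]]'
python3 - <<'E'
from h import *
c=imaging.capture("wrist");cv2.imwrite("pics/w1.png",c["img"]);print(c["fx"],c["cx"],c["cy"],c["world_to_cam"])
E
```

```text
time_s: 1.2
tcp_pos: [361.2, -376.5, 399.7]
tool_rot: [0.0, 0.991, 0.131, -0.0]
contact_force: [-1.6, -1.3, 0.0]
finger_gap: -0.001
grip_force: 0.0
time_s: 2.08
tcp_pos: [551.3, -161.6, 399.0]
tool_rot: [0.0, 0.992, 0.129, -0.001]
contact_force: [-0.8, -1.5, 0.3]
finger_gap: 0.0
grip_force: 0.0
272.86533025886604 255.36146944084066 190.39669323534812 [[ 2.57154173e-01 -9.66370267e-01 -4.88882647e-04 -2.98832507e+02]
 [-9.26070358e-01 -2.46574748e-01  2.85647661e-01  3.76212051e+02]
 [-2.76161953e-01 -7.30027483e-02 -9.58334584e-01  7.10371448e+02]
 [ 0.00000000e+00  0.00000000e+00  0.00000000e+00  1.00000000e+00]]
```

View pics/w1.png

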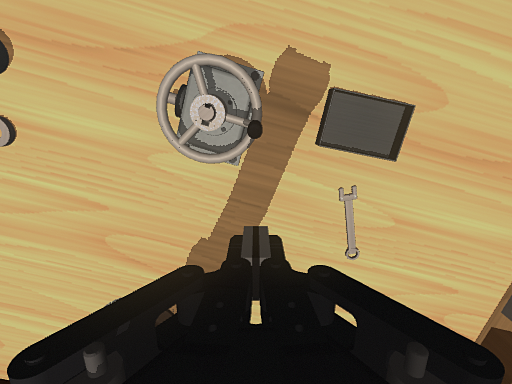

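Wrist view: hub about (207,112), handle (254,129), tray right of the wheel (365,123). Enlarge the hub.

Run:
```python
from h import *
c=imaging.capture("wrist");im=c["img"]
cv2.imwrite("pics/w1c.png",np.clip(cv2.resize(im[82:142,167:267],(800,480),interpolation=cv2.INTER_CUBIC)*1.3,0,255).astype(np.uint8))
print(ray(c,207,112,157),ray(c,255,129,188), ray(c,325,145,35))
```

```text
[599.20576324 -76.77522722 157.        ] [ 595.73761801 -150.60271407  188.        ] [ 591.17807514 -293.66349038   35.        ]
```

View pics/w1c.png

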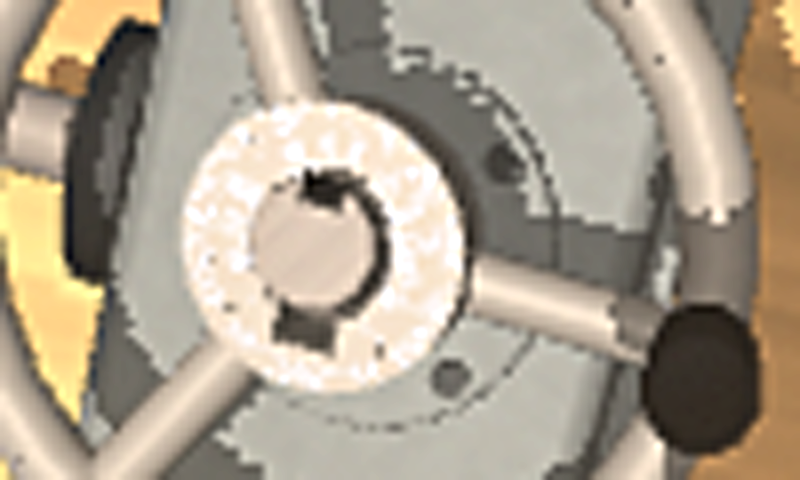

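Shaft end (206,113) with the key mark on the upper side (207.6,105.4); keyway on the lower side (205,123); handle top (255,129). So nearly a half turn is needed; computing angles.

Run:
```python
from h import *
c=imaging.capture("wrist");t=imaging.capture("top")
f=lambda u,v:(167+u/8,82+v/8)
g=lambda u,v:(230+u/4,120+v/4)
a=lambda d:np.degrees(np.arctan2(d[1],d[0]))
S=ray(c,*f(310,247),157);m=ray(c,*f(325,187),157);K=ray(c,*f(305,330),145);H=ray(c,*f(703,372),188);hub=ray(c,*f(325,247),145)
print("shaft",S,"mark ang",a(m-S),"keyway",a(K-S),"handle",H,a(H-S)-90,np.hypot(*(H-S)[:2]),hub)
S2=ray(t,*g(181,157),157);H2=ray(t,*g(305,138),188)
print(S2,H2,a(H2-S2)-90)
e=ray(t,*g(282,332),15)-ray(t,*g(108,355),15);print("foot edge",a(e)+90,np.hypot(*e[:2]))
```

```text
shaft [597.66107492 -75.12559234 157.        ] mark ang -2.456304990810234 keyway -179.16587230595962 handle [ 596.45390966 -150.18910166  188.        ] -180.92134665106474 75.07321546231583 [597.71218873 -75.87386904 145.        ]
[601.63000081 -73.76299381 157.        ] [ 590.96828725 -149.95195823  188.        ] -187.96611322972342
foot edge -2.611250584855867 128.39356005870306
```

```bash
python3 -m inch '[[[0.05,-0.045,0.15,0,0,0.12,0],[0.05,-0.045,0.28,0,0,0.24,0],[0.05,-0.045,0.4,0,0,0.36,0],[0.05,-0.045,0.42,0,0,0.467,0],[0.05,-0.045,0.42,0,0,0.467,0],[0.05,-0.045,0.42,0,0,0.467,0]]]'
python3 - <<'E'
from h import *
s=arm.read_state();print(s["q"]);q=s["tool_rot"];print(np.degrees(2*np.arctan2(q[2],q[1])))
c=imaging.capture("wrist");cv2.imwrite("pics/w2.png",c["img"]);print(np.array(c["world_to_cam"]).tolist())
print([proj(c,np.array(p)) for p in [(599,-75,157),(596,-150,188)]])
E
```

```text
time_s: 3.02
tcp_pos: [567.2, -137.5, 233.1]
tool_rot: [0.0, 0.973, -0.232, 0.001]
contact_force: [-0.7, -0.1, -0.3]
finger_gap: 0.0
grip_force: 0.0
[ 0.36489848  0.33004562 -0.27276773  1.64431542  0.0949671   1.17839701
 -1.96953973]
-26.85337101458096
[[-0.450943679748674, -0.8925513325599383, -0.0013843555204276767, 132.40433933802967], [-0.8563612621970871, 0.4322211456226469, 0.282542509872163, 499.50057498922376], [-0.2515853459622398, 0.12859626752798195, -0.9592537795989833, 571.8114460085001], [0.0, 0.0, 0.0, 1.0]]
[(np.float64(181.10879491430956), np.float64(188.80965993929556)), (np.float64(252.0026077361731), np.float64(162.64092272702592))]
```

View pics/w2.png

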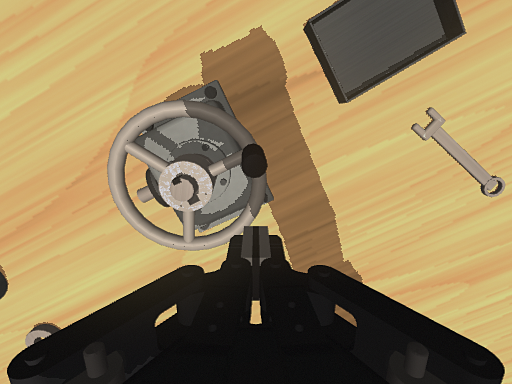

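Shaft (182,188) and handle (254,160) agree with the estimate; the shut fingers stand clear behind the handle. Descend, then push the first part of the arc.

```bash
python3 -m inch '[[[0,0,0.1,0,0,0,0],[0,0,0.2,0,0,0,0],[0,0,0.2,0,0,0,0],[0,0,0.2,0,0,0,0]]]'
python3 -m inch '[[[0.031,-0.003,0,0,0,-0.111,0],[0.062,-0.011,0,0,0,-0.222,0],[0.09,-0.024,0,0,0,-0.333,0],[0.116,-0.042,0,0,0,-0.444,0],[0.116,-0.042,0,0,0,-0.444,0]]]'
python3 - <<'E'
from h import *
c=imaging.capture("wrist");t=imaging.capture("top")
cv2.imwrite("pics/w3.png",np.hstack([cv2.resize(t["img"][110:210,220:340],(460,384)),c["img"][:,60:400]]))
E
```

```text
time_s: 3.58
tcp_pos: [567.9, -137.2, 153.9]
tool_rot: [-0.0, 0.972, -0.233, 0.001]
contact_force: [0.8, 0.1, -0.2]
finger_gap: 0.0
grip_force: 0.0
time_s: 4.2
tcp_pos: [617.4, -143.2, 154.0]
tool_rot: [0.0, 0.994, 0.112, 0.002]
contact_force: [-0.8, 0.4, -0.0]
finger_gap: 0.006
grip_force: 0.0
```

View pics/w3.png

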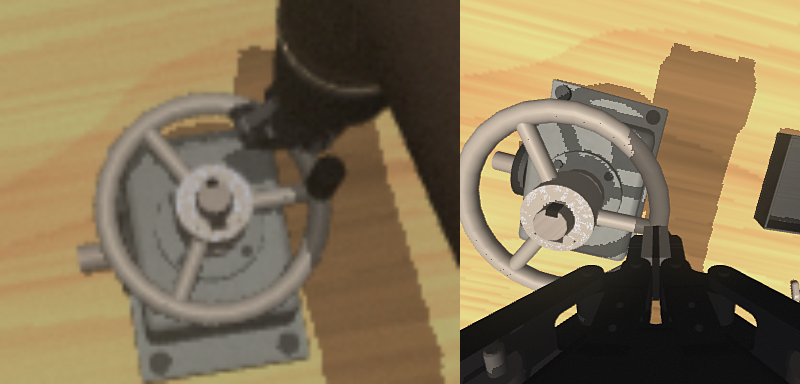

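Run:
```python
from h import *
t=imaging.capture("top");c=imaging.capture("wrist")
s=arm.read_state();p=np.array(s["tcp_pos"]);print(p,s["contact_force"])
print("tcp in top",proj(t,p), "handle top/bottom expected",proj(t,np.array([596.5,-150,188])),proj(t,np.array([596.5,-150,140])))
print("in wrist tcp",proj(c,p),"handle",proj(c,np.array([596.5,-150,188])),proj(c,np.array([596.5,-150,140])))
# black blob in top near handle
im=t["img"][140:175,293:320];m=(im.max(2)<50).astype(np.uint8)
n,l,st,ce=cv2.connectedComponentsWithStats(m);print(st,ce+[293,140])
def hpos(u,v,z):return ray(t,u,v,z)
s=imaging.capture("side")
cv2.imwrite("pics/s4.png",cv2.resize(s["img"][120:240,180:310],(780,600),interpolation=cv2.INTER_CUBIC)); print(proj(s,p))
```

```text
[ 615.57003114 -143.3929151   152.77661769] [-0.29170833 -0.24627244  0.18618128]
tcp in top (np.float64(300.26076040259824), np.float64(150.15378197763803)) handle top/bottom expected (np.float64(305.8238840078685), np.float64(152.42860370822578)) (np.float64(303.6294533306229), np.float64(158.01605943821062))
in wrist tcp (np.float64(253.7312406277521), np.float64(218.89480535482195)) handle (np.float64(257.2671225207936), np.float64(273.7967873468466)) (np.float64(256.8214060985769), np.float64(237.13242698319777))
[[  0   0  27  35 720]
 [  0   0  25   9 145]
 [  7  11  10  11  80]] [[307.08333333 159.91666667]
 [301.53103448 143.13793103]
 [304.35       155.875     ]]
(np.float64(241.9004905656087), np.float64(148.37282984432392))
```

View pics/s4.png

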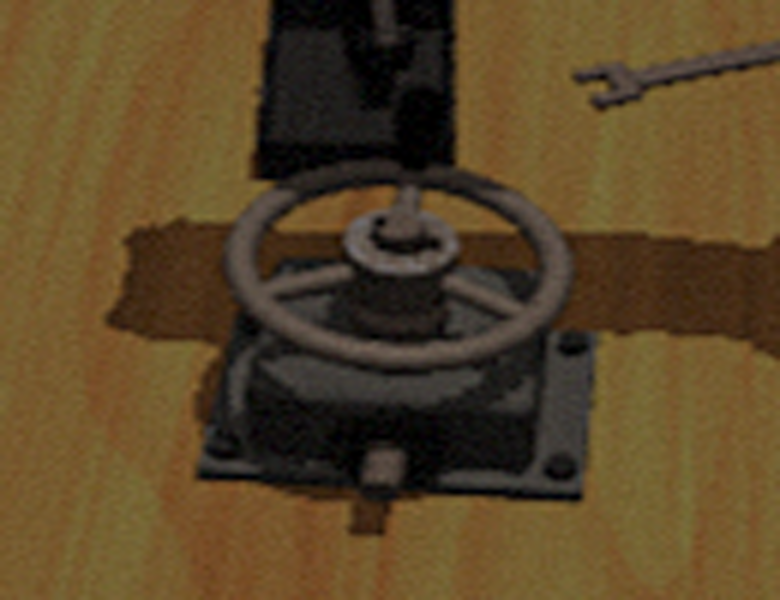

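Run:
```python
from h import *
t=imaging.capture("top");o=cv2.imread("pics/top0.png")
for im in (o,t["img"]):
    r=im[140:175,293:320];m=(r.max(2)<50).astype(np.uint8)
    n,l,st,ce=cv2.connectedComponentsWithStats(m)
    for i in range(1,n):
        if st[i,4]>15: print(st[i],ce[i]+[293,140],ray(t,*(ce[i]+[293,140]),164))
now=t["img"]
def up(im): return cv2.resize(im[125:200,235:325],(399,333),interpolation=cv2.INTER_CUBIC)
w=imaging.capture("wrist")["img"]
a=np.hstack([up(o),up(now)]);b=cv2.resize(w[190:310,160:360],(432,260),interpolation=cv2.INTER_CUBIC)
b=np.clip(b.astype(float)*2.5,0,255).astype(np.uint8)
B=np.zeros((260,798,3),np.uint8);B[:,:432]=b
cv2.imwrite("pics/cmp.png",np.vstack([np.clip(a*1.6,0,255).astype(np.uint8),B]))
```

```text
[ 7 11 10 11 75] [304.22666667 156.36      ] [ 593.89483094 -148.21585769  164.        ]
[  0   0  25  10 152] [301.71710526 143.25657895] [ 629.90154984 -148.95931668  164.        ]
[ 7 11 10 11 79] [304.36708861 155.93670886] [ 594.9475263  -148.80281238  164.        ]
```

View pics/cmp.png

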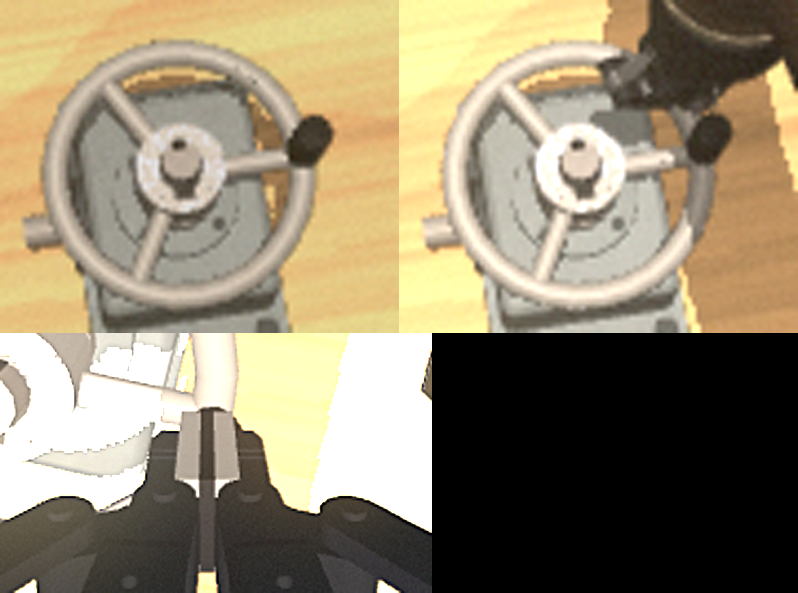

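Wheel has not turned (handle still at top-view (304,156)), though the tip is now past the handle. Probe backward gently to see whether the fingers touch it at this height.

```bash
for i in 1 2 3 4; do python3 -m inch '[[[-0.02,0,0,0,0,0,0],[-0.02,0,0,0,0,0,0]]]' | grep -E 'tcp|contact'
python3 - <<'E'
from h import *
t=imaging.capture("top");im=t["img"]
r=im[135:190,270:325];m=(r.max(2)<50).astype(np.uint8)
n,l,st,ce=cv2.connectedComponentsWithStats(m)
for i in range(1,n):
    if 40<st[i,4]: print(st[i],ce[i]+[270,135])
E
done
```

```text
tcp_pos: [607.6, -144.8, 152.3]
contact_force: [0.3, 1.6, 0.4]
[ 15   0  40  29 495] [304.03636364 145.16161616]
tcp_pos: [600.0, -146.4, 152.3]
contact_force: [1.1, 2.3, 0.7]
[ 16   0  39  32 561] [305.67557932 146.45276292]
tcp_pos: [592.5, -150.0, 152.9]
contact_force: [1.2, -0.7, 5.9]
[ 18   0  37  34 458] [304.7860262  151.00655022]
[ 32   0  23   8 147] [314.99319728 138.08163265]
tcp_pos: [585.3, -151.3, 153.1]
contact_force: [2.8, 1.5, 6.5]
[ 19   0  36  34 445] [305.31011236 153.2       ]
[ 32   0  23  12 214] [314.97663551 139.6588785 ]
```

```bash
for i in 1 2; do python3 -m inch '[[[0,0,-0.03,0,0,0,0],[0,0,-0.03,0,0,0,0]]]' | grep -E 'tcp|contact'; done; python3 -m inch '[[[-0.05,0,-0.1,0,0,0,0],[-0.1,0,-0.15,0,0,0,0],[-0.1,0,-0.15,0,0,0,0],[-0.1,0,-0.15,0,0,0,0]]]'
python3 - <<'E'
from h import *
t=imaging.capture("top");c=imaging.capture("wrist")
for k,(cam,x0,x1,y0,y1) in {"top":(t,270,325,130,190),"wrist":(c,130,330,60,225)}.items():
    r=cam["img"][y0:y1,x0:x1];m=(r.max(2)<50).astype(np.uint8)
    n,l,st,ce=cv2.connectedComponentsWithStats(m)
    for i in range(1,n):
        if 30<st[i,4]: print(k,st[i]+[x0,y0,0,0,0],ce[i]+[x0,y0],ray(cam,*(ce[i]+[x0,y0]),164),ray(cam,*(ce[i]+[x0,y0]),188))
print(proj(c,np.array([596,-150,188])))
np.save("pics/c.npy",np.array(c["world_to_cam"]))
def e(i,x,y,w,h):return cv2.resize(i[y:y+h,x:x+w],(400,400),interpolation=cv2.INTER_CUBIC)
cv2.imwrite("pics/x.png",np.hstack([e(t["img"],240,120,100,100),cv2.resize(c["img"],(400,400))]))
E
```

```text
tcp_pos: [584.4, -150.9, 164.8]
contact_force: [-0.3, 0.4, -1.1]
tcp_pos: [585.0, -150.4, 177.0]
contact_force: [-0.5, 0.3, -0.4]
time_s: 6.75
tcp_pos: [545.5, -159.1, 235.4]
tool_rot: [-0.0, 0.994, 0.113, -0.0]
contact_force: [0.4, 0.2, -0.6]
finger_gap: -0.003
grip_force: 0.0
top [314 130  11  18 136] [320.13235294 136.65441176] [ 639.07552189 -199.91843616  164.        ] [ 631.09127373 -194.30512851  188.        ]
top [299 136  26  33 372] [314.05107527 155.40860215] [ 591.88136416 -173.71481532  164.        ] [ 585.13024167 -168.78617626  188.        ]
wrist [137  73  16  47 315] [143.13333333  97.04126984] [604.33574118 -48.2352273  164.        ] [605.48512242 -57.59813412 188.        ]
wrist [173  97  12   7  52] [177.30769231  99.73076923] [608.72323492 -76.91853697 164.        ] [609.44329151 -83.47472709 188.        ]
wrist [237 139  25  34 676] [249.52071006 155.76627219] [ 575.6756657  -147.51909887  164.        ] [ 579.62949013 -147.16688899  188.        ]
(np.float64(257.4646648972661), np.float64(136.70660509987763))
```

View pics/x.png

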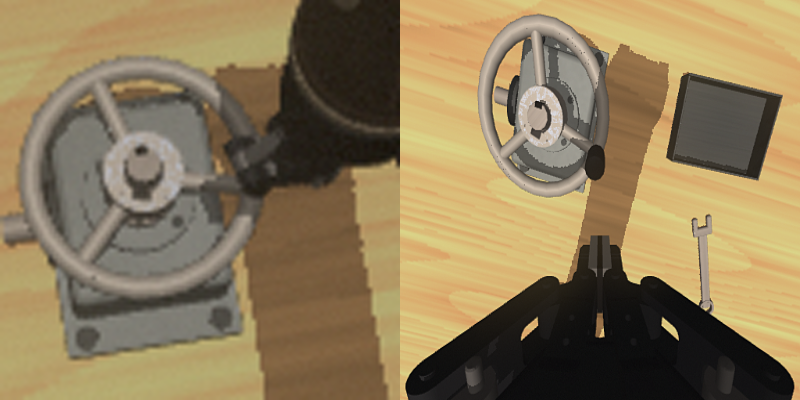

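The crop shows the wheel did turn, about 15° clockwise, on the backward push; the handle is now at wrist (249,156), direction ≈ -107°. I'll straddle the handle with half-open fingers and sweep it clockwise. First turn the wrist (yaw 13° → 230°).

```bash
for i in 1; do python3 -m inch '[[[0,0,-0.05,0,0,-0.11,0.45],[0,0,-0.05,0,0,-0.22,0.45],[0,0,-0.05,0,0,-0.33,0.45],[0,0,-0.05,0,0,-0.44,0.45],[0,0,-0.05,0,0,-0.55,0.45],[0,0,-0.05,0,0,-0.66,0.45],[0,0,-0.05,0,0,-0.77,0.45],[0,0,-0.05,0,0,-0.8,0.45]]]'
python3 -m inch '[[[0,0,0,0,0,-0.11,0.45],[0,0,0,0,0,-0.22,0.45],[0,0,0,0,0,-0.33,0.45],[0,0,0,0,0,-0.44,0.45],[0,0,0,0,0,-0.55,0.45],[0,0,0,0,0,-0.66,0.45],[0,0,0,0,0,-0.77,0.45],[0,0,0,0,0,-0.8,0.45]]]'
python3 -m inch '[[[0,0,0,0,0,-0.11,0.45],[0,0,0,0,0,-0.22,0.45],[0,0,0,0,0,-0.33,0.45],[0,0,0,0,0,-0.44,0.45],[0,0,0,0,0,-0.55,0.45],[0,0,0,0,0,-0.66,0.45],[0,0,0,0,0,-0.77,0.45],[0,0,0,0,0,-0.8,0.45]]]';done
cat > st.py <<'E'
from h import *
import sys
s=arm.read_state();q=s["tool_rot"];p=np.array(s["tcp_pos"]);y=2*np.arctan2(q[2],q[1])
print("yaw",np.degrees(y),"q",np.round(s["q"],2),"tcp",p.round(1),"F",np.round(s["contact_force"],1),"gap",s["finger_gap"],"t",s["time_s"])
if len(sys.argv)>2:
    d=np.array([float(v) for v in sys.argv[1:4]])-p
    print("shift",np.round([(np.cos(y)*d[0]+np.sin(y)*d[1])/400,(np.sin(y)*d[0]-np.cos(y)*d[1])/400,-d[2]/400],3))
E
python3 st.py 576 -148 200
```

```text
time_s: 7.85
tcp_pos: [545.6, -158.8, 254.8]
tool_rot: [-0.001, 0.736, 0.677, -0.0]
contact_force: [-0.6, 0.5, -0.0]
finger_gap: 0.454
grip_force: 0.0
time_s: 8.85
tcp_pos: [545.6, -158.9, 254.9]
tool_rot: [-0.001, 0.198, 0.98, 0.001]
contact_force: [-0.3, -0.0, -1.1]
finger_gap: 0.45
grip_force: 0.0
time_s: 9.85
tcp_pos: [545.6, -159.0, 254.9]
tool_rot: [-0.0, -0.416, 0.909, 0.001]
contact_force: [0.0, 0.4, 0.4]
finger_gap: 0.451
grip_force: 0.0
yaw 229.13765006609228 q [ 1.03  0.53 -1.19  1.61  0.5   1.35  2.2 ] tcp [ 545.6 -159.   254.9] F [0.  0.4 0.4] gap 0.45133250304784234 t 9.85
shift [-0.07  -0.039  0.137]
```

```bash
cat > hd.py <<'E'
from h import *
c=imaging.capture("wrist")
m=(c["img"].max(2)<50).astype(np.uint8);n,l,st,ce=cv2.connectedComponentsWithStats(m)
for i in range(1,n):
    if 60<st[i,4]<4000: print(st[i],ce[i].round(0),ray(c,*ce[i],164).round(1))
print("pred",proj(c,np.array([576,-148,164])))
E
python3 -m inch '[[[-0.07,-0.039,0.05,0,0,0,0.45],[-0.07,-0.039,0.1,0,0,0,0.45],[-0.07,-0.039,0.1,0,0,0,0.45]]]' >/dev/null; python3 hd.py; python3 st.py 576 -148 147
```

```text
[  16    0  112  155 2760] [60. 65.] [ 616.5 -323.9  164. ]
[ 83   0 100 155 951] [141.  81.] [ 578.5 -276.8  164. ]
[242 182  28  36 752] [255. 200.] [ 576.3 -146.9  164. ]
pred (np.float64(254.47598167237012), np.float64(199.14033221369746))
yaw 228.95941884096897 q [ 0.93  0.6  -1.14  1.6   0.56  1.31  2.13] tcp [ 574.9 -148.3  214.9] F [0.3 0.6 0.6] gap 0.4480430924680436 t 10.275
shift [-0.002 -0.002  0.17 ]
```

Prediction matches the handle (255,200). Descend around it and compute the arc.

```bash
python3 -m inch '[[[0,0,0.08,0,0,0,0.45],[0,0,0.17,0,0,0,0.45],[0,0,0.17,0,0,0,0.45],[0,0,0.17,0,0,0,0.45]]]' >/dev/null
cat > arc.py <<'E'
import sys
from h import *
# args: end phi, yaw ratio, rows
C=np.array([598.5,-75.3]);s=arm.read_state();q=s["tool_rot"];p=np.array(s["tcp_pos"]);y=2*np.arctan2(q[2],q[1])
f0=np.degrees(np.arctan2(p[1]-C[1],p[0]-C[0]))
e,k,n=float(sys.argv[1]),float(sys.argv[2]),int(sys.argv[3])
if f0>e+300:f0-=360
while f0<e: f0+=360
print("phi",f0,"r",np.hypot(*(p[:2]-C)))
for i in range(1,n+1):
    f=f0+(e-f0)*i/n;d=C+75*np.array([np.cos(np.radians(f)),np.sin(np.radians(f))])-p[:2]
    print(np.round([(np.cos(y)*d[0]+np.sin(y)*d[1])/400,(np.sin(y)*d[0]-np.cos(y)*d[1])/400,(f0-f)*k/90],3))
E
python3 st.py; python3 arc.py -167 0.87 7
```

```text
yaw 228.91287738090097 q [ 0.91  0.65 -1.09  1.68  0.62  1.19  2.08] tcp [ 576.4 -148.4  149.8] F [-0.5  0.3  0.6] gap 0.447612405482496 t 10.775
phi -106.82452163352488 r 76.3824409027977
[0.006 0.028 0.083]
[0.012 0.055 0.166]
[0.013 0.083 0.249]
[0.01  0.111 0.332]
[0.003 0.139 0.415]
[-0.007  0.165  0.499]
[-0.022  0.188  0.582]
```

```bash
python3 -m inch '[[[0.006,0.028,0,0,0,0.083,0.45],[0.012,0.055,0,0,0,0.166,0.45],[0.013,0.083,0,0,0,0.249,0.45],[0.01,0.111,0,0,0,0.332,0.45],[0.003,0.139,0,0,0,0.415,0.45],[-0.007,0.165,0,0,0,0.5,0.45],[-0.022,0.188,0,0,0,0.582,0.45],[-0.022,0.188,0,0,0,0.582,0.45]]]'
cat > wh.py <<'E'
from h import *
t=imaging.capture("top");im=t["img"]
# bystander-free handle check in wrist
c=imaging.capture("wrist");m=(c["img"].max(2)<50).astype(np.uint8)
n,l,st,ce=cv2.connectedComponentsWithStats(m)
for i in range(1,n):
    if 60<st[i,4]<4000 and ce[i][1]<280: print(st[i],ce[i].round(0),ray(c,*ce[i],164).round(1))
s=arm.read_state();print("pred at tcp",proj(c,np.array([*s["tcp_pos"][:2],164])))
E
python3 st.py;python3 wh.py; python3 arc.py -227 0.87 7
```

```text
time_s: 11.78
tcp_pos: [525.7, -91.8, 150.1]
tool_rot: [0.002, 0.029, 1.0, -0.001]
contact_force: [0.9, 0.1, 0.4]
finger_gap: 0.449
grip_force: 0.2
yaw 176.63757595114632 q [ 0.8   0.47 -0.93  1.84  0.43  1.06  1.21] tcp [525.7 -91.8 150.1] F [0.9 0.1 0.4] gap 0.4485604614945477 t 11.775
pred at tcp (np.float64(256.711271211209), np.float64(227.76075487018397))
phi -166.94183296133113 r 74.62511638149506
[0.007 0.027 0.083]
[0.008 0.055 0.166]
[0.006 0.083 0.249]
[-0.001  0.11   0.332]
[-0.011  0.136  0.415]
[-0.026  0.16   0.498]
[-0.044  0.182  0.581]
```

```bash
cat > ring.py <<'E'
from h import *
# spoke angles: mean grey round circle r=48 at spoke height (~z 130), wrist + top; and near-black at r=75,z=176
for n in("top","wrist"):
    c=imaging.capture(n);g=c["img"].max(2)
    for r,z in((45,128),(75,176)):
        o=[]
        for a in range(0,360,12):
            u,v=proj(c,np.array([598+r*np.cos(np.radians(a)),-75.5+r*np.sin(np.radians(a)),z]))
            o.append(int(g[int(round(v)),int(round(u))]) if 0<=u<511 and 0<=v<383 else -1)
        print(n,r,o)
E
python3 ring.py
```

```text
top 45 [37, 115, 116, 117, 115, 116, 117, 133, 83, 118, 51, 98, 79, 44, 39, 37, 31, 56, 39, 40, 56, 61, 38, 39, 45, 91, 95, 49, 45, 39]
top 75 [48, 173, 173, 172, 134, 130, 144, 162, 143, 131, 76, 114, 100, 43, 59, 54, 37, 58, 39, 36, 75, 79, 81, 83, 79, 70, 75, 76, 79, 52]
wrist 45 [12, 13, 13, 13, 14, 12, 14, 16, 19, 20, 18, 22, 25, 75, 26, 55, 73, 24, 26, 71, 87, 83, 76, 77, 82, 218, 228, 14, 16, 15]
wrist 75 [-1, -1, -1, -1, -1, 218, 13, 15, 21, 17, 18, 177, 159, 51, 89, 86, 24, 30, 29, 32, 27, 20, 18, 13, 13, 14, -1, -1, -1, -1]
```

The spokes have turned with the tool (one now near 306°), so the cage works. Continue.

```bash
python3 -m inch '[[[0.007,0.027,0,0,0,0.083,0.45],[0.008,0.055,0,0,0,0.166,0.45],[0.006,0.083,0,0,0,0.249,0.45],[-0.001,0.11,0,0,0,0.332,0.45],[-0.011,0.136,0,0,0,0.415,0.45],[-0.026,0.16,0,0,0,0.498,0.45],[-0.044,0.182,0,0,0,0.581,0.45],[-0.044,0.182,0,0,0,0.581,0.45]]]' >/dev/null
python3 st.py; python3 ring.py; python3 arc.py -268 0.87 7
```

```text
yaw 124.4407740699145 q [ 0.51  0.43 -0.73  1.81  0.33  1.03  0.26] tcp [547.2 -19.9 148. ] F [-0.5  0.  -1. ] gap 0.4459173840221339 t 12.975
top 45 [72, 68, 67, 68, 67, 65, 65, 54, 55, 55, 54, 55, 59, 63, 61, 64, 65, 65, 70, 68, 71, 70, 71, 73, 72, 71, 71, 73, 73, 71]
top 75 [74, 74, 72, 69, 86, 93, 97, 48, 47, 47, 47, 48, 45, 52, 59, 62, 66, 68, 72, 71, 73, 70, 69, 65, 68, 67, 67, 71, 72, 71]
wrist 45 [14, 13, 11, 13, 13, 17, 16, 59, 19, 80, 54, 96, 26, 22, 81, 83, 21, 21, 135, 208, 210, 32, 17, 15, 15, 14, 14, 13, 14, 14]
wrist 75 [-1, 9, 13, 12, 221, 13, 14, 98, 78, 24, 81, 24, 23, 50, 31, 27, 30, 23, 210, 14, 12, -1, -1, -1, -1, -1, -1, -1, -1, -1]
phi -226.47798851478163 r 75.08046692798014
[0.002 0.019 0.057]
[0.002 0.039 0.115]
[-0.     0.058  0.172]
[-0.004  0.077  0.229]
[-0.01   0.096  0.287]
[-0.018  0.113  0.344]
[-0.027  0.13   0.401]
```

```bash
python3 -m inch '[[[0.002,0.019,0,0,0,0.057,0.45],[0.002,0.039,0,0,0,0.115,0.45],[0,0.058,0,0,0,0.172,0.45],[-0.004,0.077,0,0,0,0.229,0.45],[-0.01,0.096,0,0,0,0.287,0.45],[-0.018,0.113,0,0,0,0.344,0.45],[-0.027,0.13,0,0,0,0.4,0.45],[-0.027,0.13,0,0,0,0.4,0.45]]]' >/dev/null
python3 st.py; python3 arc.py -282 0.8 7
```

```text
yaw 88.38881442619738 q [ 0.34  0.47 -0.57  1.7   0.29  1.05 -0.35] tcp [596.   -0.8 147.9] F [-0.   0.6  0.3] gap 0.4457244153646478 t 14.075
phi -268.07198483431614 r 74.50832409895484
[0.002 0.006 0.018]
[0.002 0.013 0.035]
[0.001 0.019 0.053]
[0.001 0.026 0.071]
[0.    0.032 0.088]
[-0.     0.039  0.106]
[-0.001  0.045  0.124]
```

```bash
python3 -m inch '[[[0.002,0.006,0,0,0,0.018,0.45],[0.002,0.013,0,0,0,0.035,0.45],[0.002,0.013,0,0,0,0.035,0.45]]]' | grep -E "tcp|conta"
python3 -m inch '[[[0,0.006,0,0,0,0.018,0.45],[0,0.012,0,0,0,0.035,0.45],[0,0.012,0,0,0,0.035,0.45]]]' | grep -E "tcp|conta|grip"
python3 -m inch '[[[0,0.006,0,0,0,0.018,0.45],[0,0.006,0,0,0,0.018,0.45]]]' | grep -E "tcp|conta|grip"
python3 -m inch '[[[0,0.006,0,0,0,0.018,0.45],[0,0.006,0,0,0,0.018,0.45]]]' | grep -E "tcp|conta|grip"
python3 st.py
```

```text
tcp_pos: [601.1, 0.1, 148.0]
contact_force: [0.0, 0.0, -0.0]
tcp_pos: [606.0, -0.2, 148.0]
contact_force: [-0.3, 0.4, 0.4]
grip_force: 0.0
tcp_pos: [608.3, -0.5, 148.0]
contact_force: [0.6, -0.7, -0.3]
grip_force: 0.0
tcp_pos: [610.7, -0.9, 148.0]
contact_force: [0.3, 0.1, 0.3]
grip_force: 0.0
yaw 78.67834688311082 q [ 0.3   0.49 -0.52  1.66  0.27  1.06 -0.5 ] tcp [610.7  -0.9 148. ] F [0.3 0.1 0.3] gap 0.44928046692101026 t 15.325
```

```bash
python3 -m inch '[[[0,0,-0.05,0,0,0,0.45],[0,0,-0.15,0,0,0,0.45],[-0.1,0,-0.25,0,0,0,0.45],[-0.25,0,-0.35,0,0,0,0.45],[-0.25,0,-0.35,0,0,0,0.45],[-0.25,0,-0.35,0,0,0,0.45]]]' | grep -E "tcp|conta|grip"
cat > tri.py <<'E'
from h import *
R=[]
for n,(x0,x1,y0,y1) in {"top":(235,320,125,200),"wrist":(100,420,0,228)}.items():
    c=imaging.capture(n);im=c["img"][y0:y1,x0:x1];m=(im.max(2)<50).astype(np.uint8)
    k,l,st,ce=cv2.connectedComponentsWithStats(m)
    for i in range(1,k):
        if 40<st[i,4]<6000:
            u=ce[i]+[x0,y0];print(n,st[i]+[x0,y0,0,0,0],u.round(1),*[ (z,ray(c,*u,z).round(1)[:2].tolist()) for z in(148,164)])
for p in ((601.5,-0.5,148),(601.5,-.5,164)):
    print([tuple(np.round(proj(imaging.capture(n),np.array(p)),1)) for n in("top","wrist")])
E
python3 tri.py; python3 st.py
```

```text
tcp_pos: [590.9, -99.2, 288.1]
contact_force: [0.7, 1.3, 0.3]
grip_force: 0.0
top [279 125  41  40 610] [300.8 136.3] (148, [654.7, -153.2]) (164, [649.2, -150.4])
wrist [228  73  22  24 171] [239.5  85.5] (148, [592.9, -0.2]) (164, [593.5, -1.6])
wrist [230  98   9   8  44] [233.9 101.8] (148, [583.4, -15.4]) (164, [584.5, -16.0])
[(np.float64(247.6), np.float64(165.1)), (np.float64(247.9), np.float64(84.9))]
[(np.float64(247.4), np.float64(163.4)), (np.float64(247.3), np.float64(83.3))]
yaw 78.84136430845628 q [ 0.47  0.36 -0.53  1.51  0.18  1.32 -0.27] tcp [590.9 -97.5 287.2] F [0.2 0.7 0.7] gap 0.4481047250398118 t 16.375
```

Run:
```python
from h import *
c=imaging.capture("wrist");print(c["img"].max(2)[66:114:2,222:268:2])
```

```text
[[199 200 199 199 199 199 199 199 199 199 199 199 199 198 199 198 198 199
  200 199 199 199 199]
 [199 199 199 199 199 198 199 199 199 199 199 199 199 199 199 198 199 199
  199 199 199 199 199]
 [199 198 199 199 199 199 199 201 201 201 200 199 200 201 201 201 200 198
  199 199 199 200 199]
 [199 198 199 199 199 205 203 152 154 153 213 182 179 145 125  86 208 199
  198 198 199 198 199]
 [199 199 199 200 210  81  26  42  43  44  24 132 183 156 139 102 215 202
  201 198 199 198 199]
 [199 199 199 207  33  40  53  54  55  53  53  40 108 163 140 110 157 119
  129 200 199 198 199]
 [198 199 201 204  32  54  54  55  55  54  55  54  32 179 146 121  96 128
  140 205 202 204 201]
 [199 199 205  37  47  52  55  56  57  56  55  54  48  36  81  82 146 143
  136 131 127 124 118]
 [199 199 206  10  51  54  55  57  59  56  56  54  50  38 103  96  94 171
  161 158 157 157 156]
 [199 199 205  48  52  55  56  57  57  57  55  54  52  36 117 114 113 103
  195 184 184 181 179]
 [199 202 207  49  50  54  55  57  56  56  55  54  51  37  98 111 106 102
  194 184 186 188 193]
 [204 118 124 152  38  54  53  54
[... 528 characters left out ...]
 56  55  53  71  63]
 [165 151 140 121  93  45  45  50  48 138 161 192 167 138  62  58  58  55
   57  76  71  63  64]
 [148 133 111  85  72  45  49  50  47 118 158 184 174 146 104  51  56  51
   83  92 104 109 112]
 [129 100 110 152 153  43  48  48  51  74 149 175 186 152 117  70  74  77
  116 118 120 120 123]
 [ 91 134 150 150 118  48  65  87  95 103 139 163 197 159 131  56  79  84
  131 133 135 135 138]
 [ 71  50  59  65  75  79 117 116 119 119 120 158 187 167 142  84  84  80
  149 142 139 138 138]
 [ 75  78  78  73 129 128 130 133 135 137 113 152 181 179 147 106  84  84
   76 146 140 138 139]
 [ 80  82  79  92 142 144 143 141 141 141 140 142 168 195 154 123  81  84
   82 147 139 137 141]]
```

Run:
```python
from h import *
c=imaging.capture("wrist");t=imaging.capture("top")
for z in(172,188):
    p=ray(c,237.5,83,z);d=p[:2]-[598,-75.5];print(z,p,np.hypot(*d),np.degrees(np.arctan2(d[1],d[0])))
# rim height: project rim far points (angle ring) both heights, edge contrast
for z in (172,188): print(proj(t,np.array([*ray(c,237.5,83,z)[:2],z])))
print(t["img"].max(2)[146:174,236:262:1])
M=np.array(c["world_to_cam"]);print(-M[:3,:3].T@M[:3,3])
```

```text
172 [5.92358976e+02 3.47573062e-01 1.72000000e+02] 76.05705420049524 94.2534376722468
188 [593.05280284  -1.21789407 188.        ] 74.44666561609004 93.81027883610528
(np.float64(247.59853122651123), np.float64(165.958463923011))
(np.float64(247.95637069921725), np.float64(163.84922108474512))
[[185 189 188 187 187 187 187 188 188 187 187 188 187 189 186 178 139 141
  156 168 166 148 134 116  97  77]
 [190 188 185 186 187 189 188 188 187 188 185 187 181 182 177 138 142 157
  168 166 151 134 111  83  75  81]
 [189 189 188 188 186 185 187 187 188 187 188 183 146 135 135 141 156 166
  165 150 133 111  80  70  79  83]
 [188 189 188 186 189 187 187 189 186 188 188 183 136 128 141 153 167 168
  150 135 112  80  76  87 111 115]
 [188 187 189 188 187 188 189 189 188 190 188 185 124 120 145 158 168 153
  136 112  83  82  84 126 126 127]
 [188 188 189 188 185 188 188 187 186 188 187 183 106 142 156 166 160 141
  118  83  83  91  94 125 124 127]
 [187 188 187 190 186 187 186 189 188 188 188 181 137 150 164 167 150 130
   99  76  96 127 125 125 129 126]
 [188 186 189 189 188 188 186 188 187 186 
[... 1588 characters left out ...]
144]
 [185 187 187 185 184 182 183 109  53  60  62  63  59  58  56  49  62  88
  100 119 134 144 148 156 161 164]
 [182 183 182 184 186 185 185 148  52  57  62  63  61  55  53  51  80 145
  151 154 161 163 169 178 177 166]
 [184 184 186 185 186 187 186 182  58  47  52  54  57  45  50  50  90 164
  169 175 178 168 157 148 141 131]
 [187 187 188 188 188 188 188 183  74  52  49  51  49  47  48  55  98 173
  159 151 142 133 123 115 106  90]
 [188 188 189 188 186 188 180 179 108  53  47  49  47  52  50  53  89 135
  124 116 107  99  81  87  91  79]
 [189 187 187 187 179 177 142 152 132  62  53  51  48  53  54  79 109  99
   70  71  83  90  98 129 125 103]]
[604.92087794 -27.99557746 461.68376245]
```

Run:
```python
from h import *
s=imaging.capture("side");o=cv2.imread("pics/side0.png")
for u in (225,232,238,252,260,268):
    print(u,"old",o[176:200,u].max(1),"\n    new",s["img"][176:200,u].max(1))
for z in (111+16,95+16): # rim centre heights
    print(z,[np.round(proj(s,np.array([598+x,-75.5+y,z])),1).tolist() for x,y in((0,75),(-75,0),(75,0))])
```

```text
225 old [97 88 73 58 80 97 89 92 70 53 37 49 35 27 25 42 64 63 56 39 22 27 32 21] 
    new [35 36 29 26 25 50 58 58 84 94 96 89 79 65 43 31 57 76 48 21 28 27 33 33]
232 old [ 74  44  32  55  66  63  63  51  47  77  98 104  83  58  31  41  67  63
  63  64  60  56  54  47] 
    new [ 25  27  35  33  22  62  64  53  49  62  69  75  59  78  92 100  92  67
  35  33  58  62  59  50]
238 old [ 27  24  24  19  19  34  21  30  26  35  18  48  86 101  93  61  30  38
  56  60  57  61  62  53] 
    new [ 23  20  20  20  27  24  22  25  29  33  21  17  16  46  60  70  90 105
  90  68  40  40  55  54]
252 old [21 23 19 22 22 28 37 44 28 18 16 22 59 83 94 88 58 39 37 61 65 70 64 59] 
    new [ 93  50  29  27  22  26  26  32  32  23  16  45  64  56  61  56  87 103
 105  83  47  35  53  66]
260 old [59 65 83 96 73 47 33 52 60 49 64 87 93 84 66 39 25 27 24 43 42 28 27 30] 
    new [ 30  36  27  57  69  63  70  77  65  50  57  53  58  76  98 102  91  68
  43  38  48  44  25  31]
268 old [30 24 23 29 55 82 93 96 85 79 62 38 26 19 29 32 29 29 28 41 57 58 51 56] 
    new [31 25 34 29 30 32 50 78 94 89 98 86 77 54 31 29 28 31 23 21 39 54 63 54]
127 [[243.9, 190.9], [272.6, 172.8], [219.8, 170.2]]
111 [[244.0, 194.9], [272.4, 176.8], [220.1, 174.2]]
```

The rim sits about 4 px lower all round in the side view, which is what a 16 mm drop gives. The wheel is home and level, its direction is about 7° from the key (limit 15°), and the gripper is clear.

```bash
python3 -c "
from cell import arm
print(arm.job_done())"
```

```text
the job is handed in; nothing more can be done
None
```

The handwheel dropped home on the collar: the side view shows it about 16 mm lower and level, its keyway about 7° off the key (limit 15°). The gripper is clear above it, I saw no contact with the bystanders, and the job is handed in; no verdict was returned.

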